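Walk the backup battery into the brooder's charging dock

TASK

Walk the heavy blue backup battery across the bench into the charging dock by pushing the orange bumpers at the two ends of its near face by turns, until it is fully home against the dock with both sprung brass contacts pressed in. Push gently, never with more than 20 newtons on the battery: shoving it along straight takes more than that, but swinging one end at a time takes less. Then swing the red latch arm all the way shut behind the battery, and leave the battery flat on the bench and everything else where it stands.

Things in the scene. Friction and masses are not known exactly. Their poses are not given: they have to be found in the camera images.
- battery: Blue battery pack with two black bands, about 3.7 kg, on four rubber feet (at x +-25, y +-118 mm). Case 100 mm deep (x), 250 mm wide (y), top 60 mm above the bench. Origin: centre of its underside, on the bench. x points from its near (robot-side) face to its leading face, y to its left end, z up.
- bumper_left (a point): Foremost point (towards the robot) of the left one of two upright round orange bumpers (20 mm across, 9 to 35 mm above the bench) on its near side, at battery x = -62, y = +115 mm (12 mm proud of the case), 22 mm up. Pushing a bumper ahead swings that end about a point near the other end; it takes 10 to 15 N if the finger eases slightly upward as it pushes, over 20 N if it bears down. Shoving the middle takes over 20 N.
- bumper_right (a point): The same for the right bumper, at battery y = -115 mm.
- dock: Charging dock bolted to the bench, open towards the robot, without a floor. Origin: on the bench, where the underside centre of a fully seated battery lies; x points into the dock, y to its left; the seated battery has the dock's yaw. Yellow side cheeks, 32 mm high, run from x = -50 to +50 mm, inner faces at y = +-150 mm: 25 mm of room either side of a square battery.
- dock_stop (a point): Middle of the front face of the dock's rigid grey back housing, at dock x = +50 mm, 30 mm above the bench; it stops the battery's leading face. The housing is 50 mm thick, 324 mm wide, 55 mm high.
- pin_left (a joint): Travel of the left brass sprung contact, at dock y = +90 mm, 30 mm above the bench: 0 m when out (standing 8 mm proud of the housing), 0.008 when the battery touches the housing there. Spring 300 N/m: at most 2.4 N each.
- pin_right (a joint): The same for the right contact, at dock y = -90 mm.
- latch (a joint): Angle (rad) of the red latch arm, clockwise seen from above. At 0 (open) it points from its pivot to dock -x, leaning 0.35 rad out to -y; at 1.92 it is shut against its stop, pointing to dock +y behind the battery, with 4 mm to spare if the battery is home; a battery not home blocks it. Starts between 0 and 0.3; 0.05 N m of friction holds it where it is left.
- latch_tip (a point): The free end of the red latch arm, 120 mm from the pivot. The arm is 12 mm thick and stands 39 to 59 mm above the bench, passing over the bumpers (this point is at its mid-height, 49 mm up).
- latch_pivot (a point): The latch's vertical pivot axis, at dock x = -60 mm, y = -175 mm, 49 mm above the bench.
- tub: Bystander, not to be moved: the clear feeding tub, 124 mm across, 75 mm high. Origin: underside.
- red_lid: Bystander, not to be moved: the red lid, 116 mm across, 16 mm high, lying flat. Origin: underside.
- formula_jar: Bystander, not to be moved: the white jar with a green cap, 72 mm across, 100 mm high. Origin: underside.
- cup: Bystander, not to be moved: the white mug, 70 mm across, 80 mm high. Origin: underside.
- brush: Bystander, not to be moved: the brush lying on the bench. Origin: underside.
- egg_case: Bystander, not to be moved: the cardboard case, 120 x 160 x 50 mm. Origin: underside.

How it is judged (in metres and radians):
On the way:
1. the battery is home: both sprung contacts pressed in by at least 5 mm of 8 (value of joint each of pin_left, pin_right above 0.005 m and horizontal distance between battery and dock below 0.03 m and angle between battery's own z axis and vertical below 0.05 rad), for 0.2 s.
At the end, for the whole second after the job is handed in: Both sprung contacts are pressed in at least 5 mm of their 8 mm (each end of the battery within 3 mm of the housing), the battery's centre is within 30 mm of its seated place, it is flat on the bench (within 0.05 rad) and at rest, and the latch arm is shut (past 1.82 rad of 1.92) (all of step 1 and value of joint latch above 1.82 rad and linear speed of battery below 0.01 m/s); the robot touches nothing.
It fails at once if the robot presses on the battery with more than 20 N (contact force between any of the fingers, the arm and battery above 20 N).
It fails at once if the battery is tipped by more than 0.12 rad (angle between battery's own z axis and vertical above 0.12 rad).
It fails at once if a bystander is moved by more than 20 mm (distance of any of tub, red_lid, formula_jar, cup, brush, egg_case from where it was at the start of the episode above 0.02 m).
It also fails if it takes over 72 s, if anything falls off the work surface, if the arm or the gripper's body presses on something with over 40 N, if the wrist force passes 120 N, or if a joint passes its speed limit or range.

ROBOT

A 6-joint arm with a two-finger parallel gripper is mounted at the origin on the work surface. World frame = base frame: x ahead of the robot, y to its left, z up, the work surface at z = 0. Lengths are in mm, angles in rad, forces in N, time in s.
With the tool pointing down it reaches from about 400 to 925 mm from the base axis. Payload 12.5 kg.
Tool frame: the origin (TCP) lies at the centre of the arm's flange, where the gripper is bolted on; the fingertips stand 190 mm ahead of it and the grasp point (between the pads) lies 171 mm ahead of it; z points along the fingers, y is the line along which they close (so a half turn about z gives the same grasp; the last joint's range is limited). The gripper opens to 95 mm and grips with 3 to 60 N. Pads are 20 mm wide; open, the fingers measure 119 mm over their backs; the gripper's body (75 mm by 180 mm) begins 59 mm behind the grasp point.
Start: joints at [-1.344, 0.491, 1.559, -0, 1.092, -0.106], TCP at [204.201, -590.7, 404.761] pointing down, gripper open.
Joint ranges: [-3.1, 3.1], [-0.84, 2.19], [0.05, 2.79], [-1.13, 4.28], [0.06, 2.93], [-2.69, 2.69]. Speed limits (rad/s): [2.22, 2.22, 2.79, 3.14, 3.14, 3.14].

INTERFACE

Orientations are given as [roll, pitch, yaw] about the fixed x, y, z axes, in that order (R = Rz(yaw) Ry(pitch) Rx(roll)).
In Python, from cell import env, read_camera, search_frame, cut_out gives the robot as it stands. The module is installed in compiled form; this text tells all that it offers.
- The arm moves only by the tool move_arm, never from a script. Its argument "commands" is a list of rows, each a list of 3 entries, a list of its own where there are three numbers: the shift along the world's x, y, z normalised to -1 to 1, where 1 is 0.03 m, then the turn about the world's z normalised to -1 to 1, where 1 is 0.08 rad, then the opening, from -1 (shut) to 1 (fully open), so that 0 is half open. A call has 1 to 20 rows; each row shifts and turns the commanded pose from where the row before left it; what a row does not reach is not made up. A row lasts 1/12 s, in which the tool goes at most 41.7 mm and 7.16 degrees, less where a joint would pass 70% of its speed; a pose out of reach is approached as far as the arm can. A call with a number of a shift or a turn outside -1 to 1 is refused whole. A call with a gripper value outside its range is refused whole. The fingers move at their own pace and stop on an object; the grip force is fixed at half the most. Time passes only in rows, so rows that do not move let the fingers close. It gives the time, the measured TCP pose, the force, the opening and the grip force at its end, in the units of the state.
- env.state(): the state, without advancing time (a new reading comes with each control period).
- read_camera(name): name is "scene" or "side" or "wrist"; returns a dict with "image" (384x512x3 uint8, red, green, blue), "fx", "fy", "cx", "cy" (pixels), "rvec" (rotation vector, rad) and "tvec" (3), from world to camera coordinates, as OpenCV has them. Camera axes: x right, y down, z forward; pixel columns grow to the right and rows downward; lengths in mm; the calibration is good to about 2 mm. A picture is of the moment at which its call begins. There is no depth.
- env.job_done(): hands the job in; it is judged then, once.
Trained networks look in a picture, given as the dict that the camera call returned (one of the last four; its "shot" number tells which), for a name from the list of things; names that differ only in an ending like _2 or _b are one class to them, and where a whole thing is asked for, a point or a joint stands for the part that bears it (a point fixed in the world has none). Each returns a list of dicts, best first, with "confidence" (0 to 1); they miss things now and then, are a little off and sometimes report something else, mostly with a low value. They report only what shows in the picture. A call takes as long as a camera call.
- search_frame(thing, picture): "at" ([column, row] in pixels, amid what is visible of it).
- cut_out(thing, picture): "region" (384x512 bool, what is visible of it) and "at" ([column, row] in pixels, amid what is visible of it).
The state is a dict: "t": time; "joints": joint angles; "qvel": joint speeds; "tau": joint torques, N m; "eef_pos": TCP position; "tcp_rot": TCP orientation; "ft_force": force on the tool from outside, world axes, zero at the start; "moment": the same for the moment, N m; "opening": opening from 0.0 (shut) to 1.0 (fully open); "grip_force": force on a finger pad.
Only numpy, scipy, OpenCV 4.12 (cv2) and the standard library are available. Lean on these libraries where they do the work, as an engineer would, in place of code of your own. Each camera call takes 0.05 s, during which the arm holds its last target. There are 200 camera calls.

## Working session

There is one attempt and no reset: what is moved stays moved. The work goes in short steps, Python scripts to look and compute and a tool call to move; the robot and the scene stay as the last step left them, time stands still between calls to the robot, and variables do not carry over. Pictures are saved under pics/ and viewed, at most 10 in all, crops included, and the job is handed in when it is done.

Besides the shell and the picture viewer there is one more tool, called after "Request:" as name(argument=value, ...), one argument or row to a line, values as JSON. move_arm: Moves the arm, as the interface text tells. Its arguments: {"type":"object","properties":{"commands":{"type":"array","items":{"type":"array"}}},"required":["commands"]}

```bash
mkdir -p pics
cat > h.py <<'E'
from cell import env, read_camera, search_frame, cut_out
import numpy as np, cv2
def ray(p,uv):
    R=cv2.Rodrigues(np.array(p["rvec"],float))[0]; t=np.array(p["tvec"],float).ravel()
    d=R.T@np.array([(uv[0]-p["cx"])/p["fx"],(uv[1]-p["cy"])/p["fy"],1.]); return -R.T@t,d
def at_z(p,uv,z):
    c,d=ray(p,uv); return (c+d*(z-c[2])/d[2])[:2]
def proj(p,X):
    K=np.array([[p["fx"],0,p["cx"]],[0,p["fy"],p["cy"]],[0,0,1.]])
    return cv2.projectPoints(np.array(X,float).reshape(-1,1,3),np.array(p["rvec"],float),np.array(p["tvec"],float),K,None)[0].reshape(-1,2)
def save(p,n,s=1.5): cv2.imwrite("pics/"+n+".png",cv2.resize(p["image"][:,:,::-1],None,fx=s,fy=s))
E
python3 - <<'E'
from h import *
print(env.state())
for n in ["scene","side"]:
    p=read_camera(n); save(p,n+"0")
    c,_=ray(p,(256,192)); print(n,c,p["fx"])
    for t,z in [("battery",30),("bumper_left",22),("bumper_right",22),("dock",27),("dock_stop",30),("latch_tip",49),("latch_pivot",49),("latch",49),("pin_left",30),("tub",37),("red_lid",8),("formula_jar",50),("cup",40),("brush",10),("egg_case",25)]:
        r=search_frame(t,p)[:2]
        print(t,[(np.round(x["at"]),round(x["confidence"],2),np.round(at_z(p,x["at"],z))) for x in r])
E
```

```text
{'t': 0.0, 'joints': array([-1.34359350e+00,  4.91569583e-01,  1.55947098e+00, -1.51768329e-05,
        1.09169653e+00, -1.05607779e-01]), 'qvel': array([-0.00030284, -0.00108206, -0.00076321,  0.00067664, -0.00010128,
       -0.00108322]), 'tau': array([-1.45575115e-03, -6.12648511e+01, -2.58188814e+01,  6.92610419e-02,
        4.81586263e-02, -5.84447912e-05]), 'eef_pos': array([ 204.19529437, -590.66278119,  404.14798304]), 'tcp_rot': array([-3.14045317e+00, -1.07252486e-04,  3.32817546e-01]), 'ft_force': array([ 0.29411739,  0.78229407, -0.26405733]), 'moment': array([-0.01209439, -0.01440621,  0.02026269]), 'grip_force': 0.0, 'opening': 1.0000465886369398}
scene [1071.91751999  854.88653135  949.54969208] 395.02969789169384
battery [(array([246., 203.]), 0.73, array([614.,  -0.]))]
bumper_left [(array([244., 201.]), 0.88, array([613., -18.]))]
bumper_right [(array([210., 216.]), 0.58, array([744.,  -9.])), (array([244., 206.]), 0.56, array([623.,  -0.]))]
dock [(array([209., 215.]), 0.94, array([747., -10.]))]
dock_stop [(array([210., 220.]), 0.94, array([752.,  13.]))]
latch_ti
[... 1067 characters left out ...]
ch_tip [(array([268., 170.]), 0.79, array([ 569., -178.]))]
latch_pivot [(array([194., 189.]), 0.7, array([744.,  14.])), (array([265., 170.]), 0.35, array([ 579., -169.]))]
latch [(array([268., 171.]), 0.55, array([ 568., -168.]))]
pin_left [(array([340., 145.]), 0.49, array([ 395., -444.]))]
tub [(array([194., 277.]), 0.68, array([576., 324.]))]
red_lid [(array([277., 146.]), 0.77, array([ 613., -374.]))]
formula_jar [(array([154., 328.]), 0.86, array([582., 506.]))]
cup [(array([307., 126.]), 0.8, array([ 544., -504.])), (array([269., 172.]), 0.65, array([ 565., -174.]))]
brush [(array([221., 361.]), 0.93, array([409., 499.]))]
egg_case [(array([339., 147.]), 0.82, array([ 397., -436.]))]
```

Run:
```python
import cv2
a=cv2.imread("pics/scene0.png"); b=cv2.imread("pics/side0.png")
A=a[190:410,210:510]; B=b[190:400,210:500]
A=cv2.resize(A,(800,587),interpolation=cv2.INTER_CUBIC)
cv2.imwrite("pics/sc_crop.png",A); cv2.imwrite("pics/sd_crop.png",cv2.resize(B,(800,579),interpolation=cv2.INTER_CUBIC))
```

```text
(no output)
```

View pics/sc_crop.png

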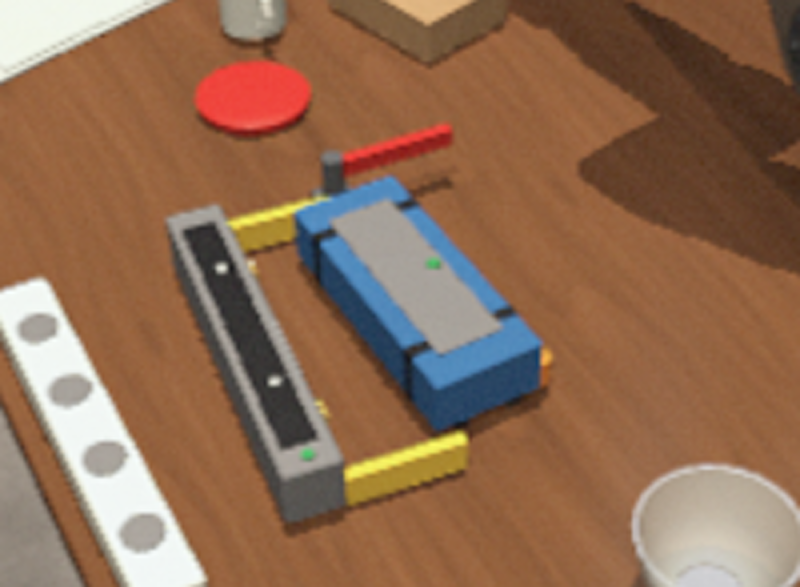

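View pics/sd_crop.png

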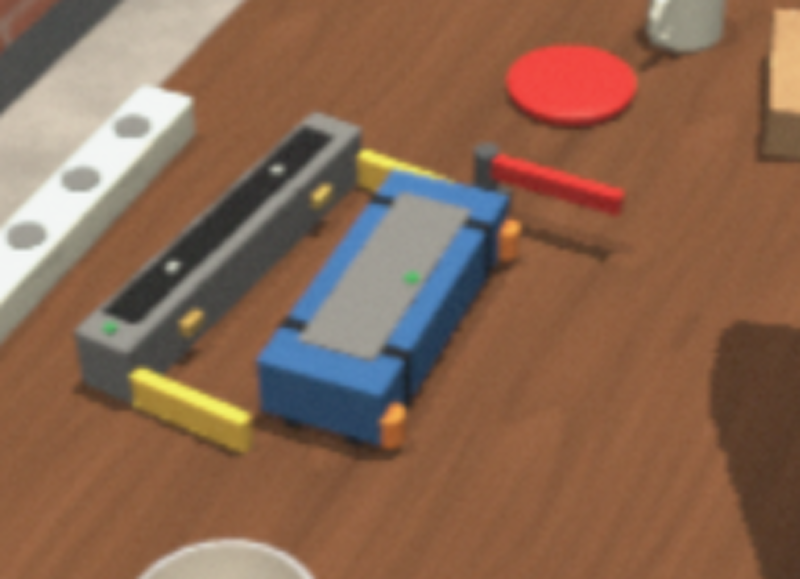

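```bash
cat > fit.py <<'E'
from h import *
from scipy.optimize import least_squares
S=lambda q:(q[0]/4+140,q[1]/4+126.67); D=lambda q:(q[0]/4.138+140,q[1]/4.138+126.67)
p,s=read_camera("scene"),read_camera("side")
def fit(obs,x0):
    def T(v,X):
        c,n=np.cos(v[2]),np.sin(v[2]); return [v[0]+c*X[0]-n*X[1],v[1]+n*X[0]+c*X[1],X[2]]
    def f(v): return np.concatenate([proj(p if k=="S" else s,T(v,X))[0]-(S(q) if k=="S" else D(q)) for k,q,X in obs])
    r=least_squares(f,x0,loss="soft_l1"); print(np.round(r.x,3)); print(np.round(f(r.x).reshape(-1,2),1).tolist()); return r.x
b=fit([("S",(298,212),(50,-125,60)),("S",(390,178),(-50,-125,60)),("S",(435,380),(50,125,60)),("S",(540,343),(-50,125,60)),
 ("D",(387,171),(50,-125,60)),("D",(510,194),(-50,-125,60)),("D",(262,362),(50,125,60)),("D",(388,388),(-50,125,60))],[620,0,0])
d=fit([("S",(215,205),(50,-162,55)),("S",(168,217),(100,-162,55)),("S",(343,465),(50,162,55)),("S",(285,492),(100,162,55)),
 ("D",(315,113),(100,-162,55)),("D",(362,130),(50,-162,55)),("D",(78,335),(100,162,55)),("D",(130,362),(50,162,55)),
 ("S",(252,267),(42,-90,30)),("S",(322,408),(42,90,30)),("D",(320,195),(42,-90,30)),("D",(192,320),(42,90,30))],[710,0,0])
c,n=np.cos(d[2]),np.sin(d[2]); R=np.array([[c,n],[-n,c]])
print("bat in dock",R@(b[:2]-d[:2]),b[2]-d[2])
for y in(115,-115):
    cb,sb=np.cos(b[2]),np.sin(b[2]); w=b[:2]+[cb*-72-sb*y,sb*-72+cb*y]; print("bumper front",w)
print("pivot",d[:2]+R.T@[-60,-175])
print("tip S,D",at_z(p,S((450,137)),49),at_z(s,D((622,200)),49))
E
python3 fit.py
```

```text
[ 6.17457e+02 -1.21960e+01  4.60000e-02]
[[-1.7, -0.7], [0.1, -1.4], [1.4, 1.8], [1.8, -0.8], [1.2, -1.7], [-0.4, -0.5], [-1.1, -0.7], [-0.6, 1.5]]
[ 6.89641e+02 -1.28660e+01 -1.00000e-01]
[[0.9, -0.6], [-1.2, -0.0], [1.3, -1.2], [-0.3, -2.8], [-1.2, -1.3], [-0.3, -1.3], [-2.0, -1.2], [-1.3, -2.2], [0.7, 1.2], [1.1, 1.5], [0.8, 0.7], [0.6, 1.2]]
bat in dock [-71.89100274  -6.53436549] 0.14636235857559038
bumper front [540.19597865  99.3377459 ]
bumper front [ 550.8724795  -130.41432119]
pivot [ 612.48218734 -181.00757422]
tip S,D [ 493.81998269 -171.98550446] [ 491.52382841 -179.74525418]
```

```bash
cat > track.py <<'E'
from h import *
from scipy.optimize import minimize
U=4
def box(x0,x1,y0,y1,z0,z1): return [(x,y,z) for x in(x0,x1) for y in(y0,y1) for z in(z0,z1)]
def cyl(x,y,r,z0,z1): return [(x+r*np.cos(a),y+r*np.sin(a),z) for a in np.linspace(0,6.28,12) for z in(z0,z1)]
BAT=[box(-50,50,-125,125,6,60),cyl(-52,115,10,9,35),cyl(-52,-115,10,9,35)]
DOCK=[box(50,100,-162,162,0,55),box(-50,50,150,162,0,32),box(-50,50,-162,-150,0,32)]
def T(v,X):
    X=np.array(X,float); c,n=np.cos(v[2]),np.sin(v[2]); return np.c_[v[0]+c*X[:,0]-n*X[:,1],v[1]+n*X[:,0]+c*X[:,1],X[:,2]]
def render(p,v,parts):
    m=np.zeros((384*U,512*U),np.uint8)
    for P in parts:
        q=(proj(p,T(v,P))+.5)*U-.5
        cv2.fillConvexPoly(m,cv2.convexHull(np.round(q).astype(np.int32)),1)
    return cv2.resize(m.astype(np.float32),(512,384),interpolation=cv2.INTER_AREA)
def fit(ps,ms,ign,parts,x0):
    def f(w):
        v=np.array([w[0],w[1],w[2]/100]); return sum((np.abs(render(p,v,parts)-m)*(1-i)).sum()/m.sum() for p,m,i in zip(ps,ms,ign))
    w0=np.array([x0[0],x0[1],x0[2]*100]); 
    for st in(12,3): 
        r=minimize(f,w0,method="Nelder-Mead",options=dict(initial_simplex=np.vstack([w0]+[w0+st*e for e in np.eye(3)]),xatol=.1,fatol=1e-4)); w0=r.x
    return np.array([w0[0],w0[1],w0[2]/100]),r.fun
def mask(t,p):
    r=cut_out(t,p); return np.asarray(r[0]["region"]).astype(np.float32) if r else None
def rel(b,d):
    c,n=np.cos(d[2]),np.sin(d[2]); return np.r_[np.array([[c,n],[-n,c]])@(b[:2]-d[:2]),b[2]-d[2]]
def ends(b,d): # gaps of leading face at both ends, and bumpers in world
    L=rel(T(b,[(50,90,0)])[0],d); R=rel(T(b,[(50,-90,0)])[0],d); 
    return
def show(b,d):
    r=rel(b,d); g=[(50-(r[0]+50*np.cos(r[2])-np.sin(r[2])*y)) for y in(125,-125)]
    print("bat",np.round(b,3),"rel",np.round(r,3),"gapL,R",np.round(g,1)); print("bumpL",np.round(T(b,[(-62,115,22)])[0],1),"bumpR",np.round(T(b,[(-62,-115,22)])[0],1))
E
python3 - <<'E'
from track import *
ps=[read_camera("scene"),read_camera("side")]
mb=[mask("battery",p) for p in ps]; Z=[np.zeros((384,512))]*2
print([m.sum() for m in mb])
b,e=fit(ps,mb,Z,BAT,[617,-12,.046]); print(b,e)
for i in(0,1): print(i,fit(ps[i:i+1],mb[i:i+1],Z,BAT,b))
md=[mask("dock",p) for p in ps]
ig=[cv2.dilate(m,np.ones((5,5))) for m in mb]; ml=[mask("latch",p) for p in ps]
d,e=fit(ps,md,ig,DOCK,[690,-13,-.1]); print(d,e)
for i in(0,1): print(i,fit(ps[i:i+1],md[i:i+1],ig[i:i+1],DOCK,d))
show(b,d); np.save("d.npy",d); np.save("b.npy",b)
print("pivot",T(d,[(-60,-175,49)]))
out=[]
for p,m,k in zip(ps,mb,md):
    im=p["image"][:,:,::-1].copy(); 
    for v,P,c in((b,BAT,(0,255,0)),(d,DOCK,(255,0,255))):
        cs,_=cv2.findContours((cv2.resize(render(p,v,P),None,fx=4,fy=4)>.5).astype(np.uint8),cv2.RETR_EXTERNAL,cv2.CHAIN_APPROX_NONE)
        if P is BAT: I=cv2.resize(im,None,fx=4,fy=4,interpolation=cv2.INTER_CUBIC)
        cv2.drawContours(I,cs,-1,c,1)
    out.append(I[120*4:240*4,150*4:280*4])
cv2.imwrite("pics/fit.png",cv2.resize(np.hstack(out),(800,369)))
E
```

```text
[np.float32(2172.0), np.float32(2457.0)]
[ 6.21654152e+02 -1.20418608e+01  2.96147774e-02] 0.08464789827013583
0 (array([ 6.20850188e+02, -1.33988266e+01,  2.31867381e-02]), np.float64(0.0414652394106814))
1 (array([ 6.21557661e+02, -1.06964558e+01,  2.53674047e-02]), np.float64(0.03886853886853887))
[ 6.90471232e+02 -1.63338687e+01 -1.01306989e-01] 0.3622036576271057
0 (array([ 6.90559698e+02, -1.75755180e+01, -1.05794686e-01]), np.float64(0.17259088158607483))
1 (array([ 6.90989017e+02, -1.43522428e+01, -9.92391031e-02]), np.float64(0.17762885987758636))
bat [ 6.21654e+02 -1.20420e+01  3.00000e-02] rel [-68.898  -2.69    0.131] gapL,R [85.6 53. ]
bumpL [556.3 101.1  22. ] bumpR [ 563.1 -128.8   22. ]
pivot [[ 613.08044875 -184.36858721   49.        ]]
```

View pics/fit.png

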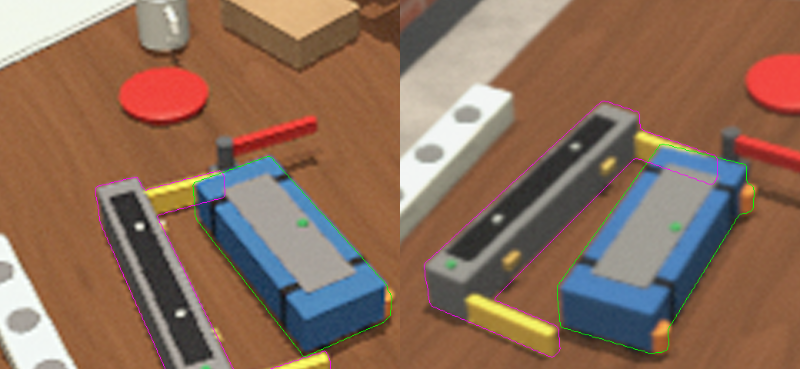

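Request:
move_arm(
  commands=[
    [[0.6, 0.97, -0.2], -0.5, -1],
    [[0.6, 0.97, -0.2], -0.5, -1],
    [[0.6, 0.97, -0.2], -0.5, -1],
    [[0.6, 0.97, -0.2], -0.5, -1],
    [[0.6, 0.97, -0.2], -0.5, -1],
    [[0.6, 0.97, -0.2], -0.5, -1],
    [[0.6, 0.97, -0.2], -0.5, -1],
    [[0.6, 0.97, -0.2], -0.5, -1],
    [[0.6, 0.97, -0.2], -0.5, -1],
    [[0.6, 0.97, -0.2], -0.5, -1],
    [[0.6, 0.97, -0.2], 0, -1],
    [[0.6, 0.97, -0.2], 0, -1],
    [[0.6, 0.97, -0.2], 0, -1],
    [[0.6, 0.97, -0.2], 0, -1],
    [[0.6, 0.97, -0.2], 0, -1],
    [[0.6, 0.97, 0], 0, -1],
    [[0.3, 0.97, 0], 0, -1],
    [[0, 0.97, 0], 0, -1],
    [[0, 0.97, 0], 0, -1],
    [[0, 0.97, 0], 0, -1],
  ],
)

```text
t: 3.77
eef_pos: [501.2, -7.2, 314.7]
tcp_rot: [3.142, -0.0, -0.067]
ft_force: [0.8, 0.0, -0.1]
opening: 0.001
grip_force: 0.0
```

Request:
move_arm(
  commands=[
    [[0, 0.95, 0], 0, -1],
    [[0, 0.95, 0], 0, -1],
    [[0.15, 0.95, -0.6], 0, -1],
    [[0.15, 0.85, -0.9], 0, -1],
    [[0.15, 0, -0.9], 0, -1],
    [[0.15, 0, -0.9], 0, -1],
    [[0, 0, -0.4], 0, -1],
    [[0, 0, 0], 0, -1],
    [[0, 0, 0], 0, -1],
  ],
)

```text
t: 4.52
eef_pos: [519.3, 102.3, 203.6]
tcp_rot: [3.141, 0.001, -0.067]
ft_force: [0.9, 0.1, 0.4]
opening: 0.004
grip_force: 0.0
```

Request:
move_arm(
  commands=[
    [[0.15, 0.03, -0.1], 0, -1],
    [[0.15, 0.03, 0], 0, -1],
    [[0.15, 0, 0], 0, -1],
    [[0.1, 0, 0], 0, -1],
    [[0.04, 0, 0.01], 0, -1],
    [[0.04, 0, 0.01], 0, -1],
    [[0.04, 0, 0.01], 0, -1],
    [[0.04, 0, 0.01], 0, -1],
  ],
)

```text
t: 5.18
eef_pos: [540.5, 104.1, 202.1]
tcp_rot: [3.142, -0.0, -0.067]
ft_force: [-0.0, 0.2, -0.8]
opening: 0.003
grip_force: 0.0
```

Request:
move_arm(
  commands=[
    [[0.04, 0, 0.01], 0, -1],
    [[0.04, 0, 0.01], 0, -1],
    [[0.04, 0, 0.01], 0, -1],
    [[0.04, 0, 0.01], 0, -1],
    [[0.04, 0, 0.01], 0, -1],
  ],
)

```text
t: 5.6
eef_pos: [544.1, 104.2, 202.5]
tcp_rot: [3.14, 0.01, -0.067]
ft_force: [-17.2, 1.6, 2.7]
opening: 0.004
grip_force: 8.4
```

Request:
move_arm(
  commands=[
    [[0, 0, 0.04], 0, -1],
  ],
)

```text
t: 5.68
eef_pos: [544.3, 104.2, 203.3]
tcp_rot: [3.14, 0.009, -0.067]
ft_force: [-9.4, 1.6, -7.1]
opening: 0.007
grip_force: 4.9
```

Request:
move_arm(
  commands=[
    [[0.04, 0, 0.015], 0, -1],
    [[0.04, 0, 0.015], 0, -1],
    [[0.04, 0, 0.015], 0, -1],
  ],
)

```text
t: 5.93
eef_pos: [548.0, 104.4, 204.4]
tcp_rot: [3.141, 0.009, -0.067]
ft_force: [-11.3, 5.7, -8.3]
opening: 0.005
grip_force: 5.4
```

Request:
move_arm(
  commands=[
    [[0.05, 0.018, 0.016], 0, -1],
    [[0.05, 0.018, 0.016], 0, -1],
    [[0.05, 0.018, 0.016], 0, -1],
    [[0.05, 0.018, 0.016], 0, -1],
    [[0.05, 0.018, 0.016], 0, -1],
  ],
)

```text
t: 6.35
eef_pos: [555.7, 106.9, 206.8]
tcp_rot: [3.14, 0.009, -0.067]
ft_force: [-10.0, 0.4, -7.4]
opening: 0.001
grip_force: 4.8
```

Request:
move_arm(
  commands=[
    [[0.07, 0.018, 0.017], 0, -1],
    [[0.07, 0.018, 0.017], 0, -1],
    [[0.07, 0.018, 0.017], 0, -1],
    [[0.07, 0.016, 0.017], 0, -1],
    [[0.07, 0.016, 0.017], 0, -1],
    [[0.07, 0.016, 0.017], 0, -1],
    [[0.07, 0.015, 0.017], 0, -1],
    [[0.07, 0.015, 0.017], 0, -1],
  ],
)

```text
t: 7.02
eef_pos: [572.6, 110.9, 210.8]
tcp_rot: [3.14, 0.009, -0.067]
ft_force: [-11.0, 0.7, -7.7]
opening: 0.003
grip_force: 5.0
```

Request:
move_arm(
  commands=[
    [[0.08, 0.014, 0.014], 0, -1],
    [[0.08, 0.014, 0.014], 0, -1],
    [[0.08, 0.012, 0.014], 0, -1],
    [[0.08, 0.012, 0.014], 0, -1],
    [[0.08, 0.01, 0.014], 0, -1],
    [[0.08, 0.01, 0.014], 0, -1],
    [[0.08, 0.008, 0.014], 0, -1],
    [[0.08, 0.008, 0.014], 0, -1],
    [[0.08, 0.006, 0.014], 0, -1],
    [[0.08, 0.006, 0.014], 0, -1],
  ],
)

```text
t: 7.85
eef_pos: [596.5, 114.0, 214.9]
tcp_rot: [3.141, 0.009, -0.067]
ft_force: [-10.1, 2.4, -7.3]
opening: 0.003
grip_force: 5.0
```

```bash
cat > look.py <<'E'
from track import *
d=np.load("d.npy"); b=np.load("b.npy")
ps=[read_camera("scene"),read_camera("side")]
mb=[mask("battery",p) for p in ps]
ig=[]
for m in mb: ig.append(np.zeros((384,512)))
b,e=fit(ps,mb,ig,BAT,b); print(round(float(e),3),[float(m.sum()) for m in mb]); np.save("b.npy",b); show(b,d); print(env.state()["t"])
E
python3 look.py
```

```text
2.37 [2127.0, 785.0]
bat [ 6.4860e+02 -1.2634e+01 -1.8300e-01] rel [-42.031  -0.553  -0.082] gapL,R [32.  52.4]
bumpL [608.6 111.7  22. ] bumpR [ 566.7 -114.4   22. ]
8.05
```

Request:
move_arm(
  commands=[
    [[0.03, 0.002, 0.014], 0, -1],
    [[0.06, 0.004, 0.014], 0, -1],
    [[0.08, 0.005, 0.014], 0, -1],
    [[0.08, 0.004, 0.013], 0, -1],
    [[0.08, 0.004, 0.013], 0, -1],
    [[0.08, 0.003, 0.013], 0, -1],
    [[0.08, 0.002, 0.013], 0, -1],
    [[0.08, 0, 0.013], 0, -1],
    [[0.08, 0, 0.013], 0, -1],
  ],
)

```text
t: 8.8
eef_pos: [616.1, 114.9, 218.4]
tcp_rot: [3.141, 0.009, -0.067]
ft_force: [-10.1, 4.2, -8.0]
opening: 0.004
grip_force: 4.8
```

Request:
move_arm(
  commands=[
    [[-0.5, 0, 0], 0, -1],
    [[-0.9, 0, 0], 0, -1],
    [[-0.9, -0.4, 0], -0.6, -1],
    [[-0.4, -0.95, 0], -0.6, -1],
    [[0, -0.97, 0], -0.6, -1],
    [[0, -0.97, 0], -0.6, -1],
    [[0, -0.97, 0], -0.6, -1],
    [[0, -0.97, 0], -0.6, -1],
    [[0, -0.97, -0.2], -0.6, -1],
    [[0, -0.75, -0.3], -0.3, -1],
    [[0, 0, 0], 0, -1],
    [[0, 0, 0], 0, -1],
  ],
)

```text
t: 9.8
eef_pos: [536.8, -94.9, 204.9]
tcp_rot: [3.141, 0.001, -0.429]
ft_force: [1.0, 1.4, 0.2]
opening: 0.007
grip_force: 0.0
```

```bash
python3 look.py; python3 -c "
from h import *; s=env.state(); print(s['eef_pos'],s['tcp_rot'],s['ft_force'])"
```

```text
0.248 [2058.0, 2193.0]
bat [ 6.58498e+02 -1.21700e+01 -2.60000e-01] rel [-32.23    0.909  -0.159] gapL,R [13.1 52.6]
bumpL [628.1 114.9  22. ] bumpR [ 569.  -107.4   22. ]
10.0
[536.98224713 -93.04925425 205.58608895] [ 3.14157340e+00 -2.59174861e-04 -4.25677662e-01] [-0.25603216  0.44645538 -0.69495772]
```

Request:
move_arm(
  commands=[
    [[0.11, -0.045, -0.06], 0, -1],
    [[0.11, -0.045, -0.06], 0, -1],
    [[0.11, -0.045, 0], 0, -1],
    [[0.11, -0.045, 0], 0, -1],
    [[0.09, -0.04, 0.02], 0, -1],
    [[0.04, -0.018, 0.03], 0, -1],
    [[0.03, -0.014, 0.03], 0, -1],
    [[0.03, -0.014, 0.03], 0, -1],
    [[0.03, -0.014, 0.03], 0, -1],
  ],
)

```text
t: 10.75
eef_pos: [556.6, -102.4, 205.9]
tcp_rot: [3.141, 0.001, -0.427]
ft_force: [-3.2, 2.5, -2.6]
opening: 0.007
grip_force: 1.8
```

Request:
move_arm(
  commands=[
    [[0.03, -0.015, 0.025], 0, -1],
    [[0.03, -0.015, 0.02], 0, -1],
    [[0.03, -0.015, 0.015], 0, -1],
  ],
)

```text
t: 11.0
eef_pos: [558.0, -103.1, 206.6]
tcp_rot: [3.141, 0.007, -0.427]
ft_force: [-8.3, 4.9, -6.9]
opening: 0.008
grip_force: 4.6
```

Request:
move_arm(
  commands=[
    [[0.04, -0.022, 0.013], 0, -1],
    [[0.05, -0.027, 0.013], 0, -1],
    [[0.05, -0.027, 0.013], 0, -1],
    [[0.05, -0.027, 0.013], 0, -1],
  ],
)

```text
t: 11.33
eef_pos: [563.4, -106.3, 207.8]
tcp_rot: [3.14, 0.008, -0.427]
ft_force: [-9.0, 3.6, -7.4]
opening: 0.004
grip_force: 4.7
```

Request:
move_arm(
  commands=[
    [[0.07, -0.037, 0.014], 0, -1],
    [[0.07, -0.037, 0.014], 0, -1],
    [[0.07, -0.036, 0.014], 0, -1],
    [[0.07, -0.036, 0.014], 0, -1],
    [[0.07, -0.035, 0.014], 0, -1],
    [[0.07, -0.035, 0.014], 0, -1],
    [[0.07, -0.034, 0.014], 0, -1],
    [[0.07, -0.034, 0.014], 0, -1],
    [[0.07, -0.033, 0.014], 0, -1],
    [[0.07, -0.033, 0.014], 0, -1],
  ],
)

```text
t: 12.17
eef_pos: [584.4, -116.9, 211.9]
tcp_rot: [3.14, 0.008, -0.427]
ft_force: [-9.5, 1.7, -7.8]
opening: 0.004
grip_force: 4.8
```

Request:
move_arm(
  commands=[
    [[0.07, -0.032, 0.014], 0, -1],
    [[0.07, -0.032, 0.014], 0, -1],
    [[0.07, -0.031, 0.014], 0, -1],
    [[0.07, -0.03, 0.014], 0, -1],
    [[0.07, -0.029, 0.014], 0, -1],
    [[0.07, -0.028, 0.014], 0, -1],
    [[0.07, -0.028, 0.014], 0, -1],
  ],
)

```text
t: 12.75
eef_pos: [599.2, -123.3, 214.7]
tcp_rot: [3.14, 0.008, -0.427]
ft_force: [-9.4, 1.0, -7.8]
opening: 0.006
grip_force: 4.7
```

```bash
python3 look.py
```

```text
0.237 [2051.0, 2190.0]
bat [ 6.79077e+02 -2.12120e+01 -6.40000e-02] rel [-10.842  -6.005   0.037] gapL,R [15.5  6.2]
bumpL [624.6  97.5  22. ] bumpR [ 609.8 -132.    22. ]
12.95
```

Request:
move_arm(
  commands=[
    [[0.03, -0.011, 0.014], 0, -1],
    [[0.03, -0.011, 0.014], 0, -1],
    [[0.025, -0.009, 0.014], 0, -1],
    [[0.025, -0.009, 0.014], 0, -1],
  ],
)

```text
t: 13.28
eef_pos: [602.4, -124.4, 216.3]
tcp_rot: [3.14, 0.008, -0.427]
ft_force: [-10.3, 2.6, -7.5]
opening: 0.004
grip_force: 4.8
```

Request:
move_arm(
  commands=[
    [[0.02, -0.007, 0.014], 0, -1],
    [[0.02, -0.007, 0.014], 0, -1],
  ],
)

```text
t: 13.45
eef_pos: [603.5, -124.8, 217.1]
tcp_rot: [3.14, 0.009, -0.427]
ft_force: [-9.8, 1.5, -8.2]
opening: 0.007
grip_force: 4.8
```

Request:
move_arm(
  commands=[
    [[-0.5, 0.2, 0], 0, -1],
    [[-0.5, 0.3, 0], 0.6, -1],
    [[0, 0.95, 0], 0.7, -1],
    [[0, 0.95, 0], 0.7, -1],
    [[0, 0.95, 0], 0.7, -1],
    [[0, 0.95, 0], 0.7, -1],
    [[0, 0.95, 0], 0.7, -1],
    [[0, 0.95, -0.2], 0.7, -1],
    [[0.3, 0.95, -0.3], 0.6, -1],
    [[0.3, 0.2, 0], 0, -1],
    [[0, 0, 0], 0, -1],
    [[0, 0, 0], 0, -1],
  ],
)

```text
t: 14.45
eef_pos: [593.3, 95.3, 203.9]
tcp_rot: [3.141, -0.0, 0.005]
ft_force: [-0.2, -0.8, 0.0]
opening: 0.003
grip_force: 0.0
```

```bash
python3 look.py;  python3 -c "
from h import *; s=env.state(); print(s['eef_pos'],s['tcp_rot'],s['ft_force'])"
```

```text
1.98 [2157.0, 860.0]
bat [ 6.80441e+02 -2.22680e+01 -6.40000e-02] rel [-9.379 -6.918  0.038] gapL,R [14.1  4.7]
bumpL [625.9  96.4  22. ] bumpR [ 611.3 -133.1   22. ]
14.65
[593.06973109  94.20996012 204.16488607] [ 3.14148162e+00 -5.86535951e-05  3.33045440e-03] [ 0.06358382 -0.24482773  0.06356726]
```

Request:
move_arm(
  commands=[
    [[0.12, 0.01, -0.04], 0, -1],
    [[0.12, 0.01, -0.04], 0, -1],
    [[0.12, 0.01, 0], 0, -1],
    [[0.1, 0.01, 0.01], 0, -1],
    [[0.04, 0.005, 0.025], 0, -1],
    [[0.03, 0.005, 0.025], 0, -1],
    [[0.03, 0.005, 0.025], 0, -1],
    [[0.03, 0.005, 0.025], 0, -1],
  ],
)

```text
t: 15.32
eef_pos: [611.0, 97.1, 204.9]
tcp_rot: [3.141, 0.0, 0.005]
ft_force: [-0.1, 0.0, -0.1]
opening: 0.003
grip_force: 0.0
```

Request:
move_arm(
  commands=[
    [[0.03, 0.005, 0.022], 0, -1],
    [[0.03, 0.005, 0.022], 0, -1],
    [[0.03, 0.005, 0.022], 0, -1],
    [[0.03, 0.006, 0.02], 0, -1],
  ],
)

```text
t: 15.65
eef_pos: [613.4, 97.6, 206.3]
tcp_rot: [3.141, 0.006, 0.005]
ft_force: [-8.8, -1.5, -6.2]
opening: 0.008
grip_force: 4.4
```

Request:
move_arm(
  commands=[
    [[0.04, 0.011, 0.016], 0, -1],
    [[0.05, 0.013, 0.016], 0, -1],
    [[0.05, 0.013, 0.016], 0, -1],
    [[0.05, 0.012, 0.016], 0, -1],
    [[0.05, 0.012, 0.016], 0, -1],
    [[0.05, 0.012, 0.016], 0, -1],
    [[0.03, 0.007, 0.016], 0, -1],
  ],
)

```text
t: 16.23
eef_pos: [622.6, 100.1, 209.0]
tcp_rot: [3.141, 0.008, 0.005]
ft_force: [-9.8, -0.6, -7.6]
opening: 0.004
grip_force: 4.9
```

Request:
move_arm(
  commands=[
    [[0.03, 0.006, 0.016], 0, -1],
    [[0.025, 0.005, 0.016], 0, -1],
    [[0.02, 0.004, 0.016], 0, -1],
  ],
)

```text
t: 16.48
eef_pos: [624.7, 100.6, 210.3]
tcp_rot: [3.141, 0.009, 0.005]
ft_force: [-9.9, -0.3, -8.5]
opening: 0.003
grip_force: 5.0
```

Request:
move_arm(
  commands=[
    [[0.02, 0.004, 0.016], 0, -1],
    [[0.02, 0.004, 0.016], 0, -1],
  ],
)

```text
t: 16.65
eef_pos: [625.8, 100.8, 211.3]
tcp_rot: [3.141, 0.009, 0.005]
ft_force: [-10.2, -0.9, -8.3]
opening: 0.004
grip_force: 5.1
```

Run:
```python
from track import *
d=np.load("d.npy"); b=np.load("b.npy")
p=read_camera("scene"); m=mask("battery",p); b,e=fit([p],[m],[m*0],BAT,b); print(e); show(b,d)
d2,e=fit([p],[mask("dock",p)],[cv2.dilate(m,np.ones((5,5)))],DOCK,d); print(d2); show(b,d2)
I=cv2.resize(p["image"][130:230,160:270,::-1],None,fx=5.4,fy=5.4,interpolation=cv2.INTER_CUBIC); cv2.imwrite("pics/c1.png",I)
```

```text
0.12275410443544388
bat [ 6.84497e+02 -2.67090e+01 -1.44000e-01] rel [ -4.894 -10.927  -0.042] gapL,R [-0.4 10.2]
bumpL [639.6  96.   22. ] bumpR [ 606.7 -131.6   22. ]
[ 6.91287854e+02 -1.59005456e+01 -1.09148582e-01]
bat [ 6.84497e+02 -2.67090e+01 -1.44000e-01] rel [ -5.573 -11.484  -0.035] gapL,R [1.3 9.9]
bumpL [639.6  96.   22. ] bumpR [ 606.7 -131.6   22. ]
```

View pics/c1.png

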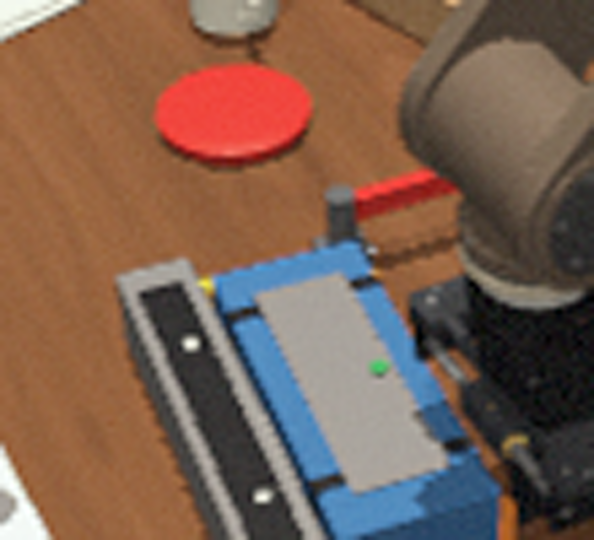

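Request:
move_arm(
  commands=[
    [[0.018, 0.003, 0.015], 0, -1],
    [[0.018, 0.003, 0.015], 0, -1],
  ],
)

```text
t: 16.97
eef_pos: [626.9, 101.0, 212.1]
tcp_rot: [3.141, 0.009, 0.005]
ft_force: [-10.5, 0.9, -8.1]
opening: 0.005
grip_force: 5.0
```

Request:
move_arm(
  commands=[
    [[0.018, 0.003, 0.015], 0, -1],
    [[0.018, 0.003, 0.015], 0, -1],
  ],
)

```text
t: 17.13
eef_pos: [627.9, 101.2, 213.0]
tcp_rot: [3.141, 0.009, 0.005]
ft_force: [-11.1, -1.2, -8.9]
opening: 0.002
grip_force: 5.2
```

Request:
move_arm(
  commands=[
    [[0.015, 0.003, 0.015], 0, -1],
    [[0.015, 0.003, 0.015], 0, -1],
  ],
)

```text
t: 17.3
eef_pos: [628.8, 101.3, 213.9]
tcp_rot: [3.141, 0.009, 0.005]
ft_force: [-10.1, -0.4, -7.9]
opening: 0.004
grip_force: 5.1
```

Request:
move_arm(
  commands=[
    [[-0.5, 0, 0], 0, -1],
    [[-0.8, 0, 0], -0.5, -1],
    [[-0.5, -0.8, 0], -0.6, -1],
    [[0, -0.95, 0], -0.6, -1],
    [[0, -0.95, 0], -0.6, -1],
    [[0, -0.95, 0], -0.6, -1],
    [[0, -0.95, 0], -0.6, -1],
    [[0, -0.95, 0], -0.6, -1],
    [[0, -0.95, -0.1], -0.6, -1],
    [[0, -0.7, -0.2], -0.5, -1],
    [[0, 0, 0], 0, -1],
    [[0, 0, 0], 0, -1],
  ],
)

```text
t: 18.3
eef_pos: [576.7, -115.6, 206.8]
tcp_rot: [3.142, -0.0, -0.413]
ft_force: [0.3, 0.5, 0.2]
opening: 0.006
grip_force: 0.0
```

```bash
python3 look.py;  python3 - <<'E'
from h import *; s=env.state(); print(s['eef_pos'],s['tcp_rot'],s['ft_force'])
p=read_camera("scene");q=read_camera("side")
a=[cv2.resize(x["image"][r:r+80,c:c+70,::-1],(400,457),interpolation=cv2.INTER_CUBIC) for x,r,c in((p,165,175),(q,145,150))]
cv2.imwrite("pics/c2.png",np.hstack(a))
E
```

```text
0.271 [2002.0, 2202.0]
bat [ 6.88181e+02 -1.98780e+01 -1.24000e-01] rel [-1.92  -3.758 -0.023] gapL,R [-0.9  4.8]
bumpL [640.9 101.9  22. ] bumpR [ 612.4 -126.3   22. ]
18.5
[ 576.79378036 -113.6387658   207.10774871] [ 3.14155895e+00 -1.98323481e-04 -4.09382654e-01] [ 0.12239848  0.85367857 -0.48318831]
```

View pics/c2.png

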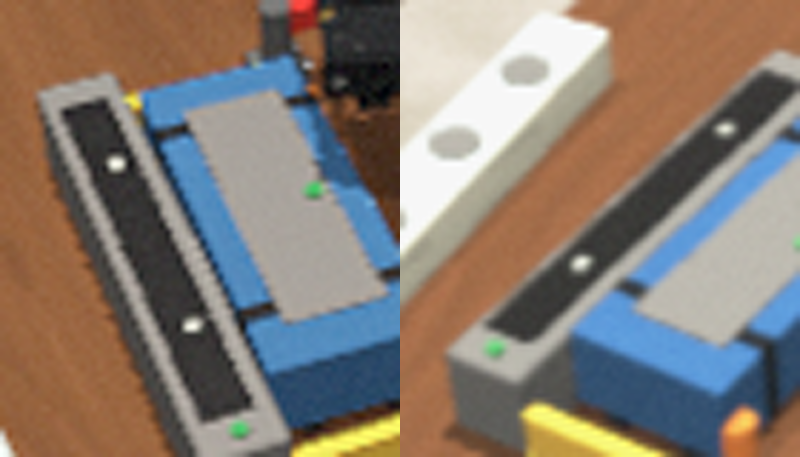

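Request:
move_arm(
  commands=[
    [[0.15, -0.02, -0.06], 0, -1],
    [[0.15, -0.02, -0.06], 0, -1],
    [[0.15, -0.02, -0.03], 0, -1],
    [[0.12, -0.02, 0], 0, -1],
    [[0.1, -0.02, 0], 0, -1],
    [[0.03, -0.012, 0.025], 0, -1],
    [[0.03, -0.012, 0.025], 0, -1],
    [[0.03, -0.012, 0.025], 0, -1],
  ],
)

```text
t: 19.27
eef_pos: [599.5, -118.9, 204.7]
tcp_rot: [3.141, 0.0, -0.411]
ft_force: [-0.3, 0.2, 0.3]
opening: 0.004
grip_force: 0.0
```

Request:
move_arm(
  commands=[
    [[0.03, -0.011, 0.024], 0, -1],
    [[0.03, -0.011, 0.024], 0, -1],
    [[0.03, -0.011, 0.024], 0, -1],
  ],
)

```text
t: 19.52
eef_pos: [601.5, -119.6, 206.3]
tcp_rot: [3.141, 0.003, -0.411]
ft_force: [-6.3, 2.1, -4.5]
opening: 0.004
grip_force: 3.4
```

Request:
move_arm(
  commands=[
    [[0.025, -0.01, 0.018], 0, -1],
    [[0.025, -0.01, 0.016], 0, -1],
    [[0.025, -0.01, 0.016], 0, -1],
  ],
)

```text
t: 19.77
eef_pos: [602.8, -120.1, 206.7]
tcp_rot: [3.141, 0.008, -0.411]
ft_force: [-9.0, 2.5, -8.7]
opening: 0.003
grip_force: 4.9
```

Request:
move_arm(
  commands=[
    [[0.025, -0.01, 0.016], 0, -1],
    [[0.025, -0.01, 0.016], 0, -1],
    [[0.025, -0.01, 0.016], 0, -1],
  ],
)

```text
t: 20.02
eef_pos: [604.9, -121.0, 207.9]
tcp_rot: [3.14, 0.009, -0.411]
ft_force: [-9.8, 2.0, -8.3]
opening: 0.003
grip_force: 5.1
```

Request:
move_arm(
  commands=[
    [[0.02, -0.008, 0.015], 0, -1],
    [[0.02, -0.008, 0.015], 0, -1],
  ],
)

```text
t: 20.18
eef_pos: [606.1, -121.5, 208.8]
tcp_rot: [3.14, 0.009, -0.411]
ft_force: [-10.1, 2.3, -9.2]
opening: 0.001
grip_force: 5.3
```

Request:
move_arm(
  commands=[
    [[0.016, -0.006, 0.014], 0, -1],
    [[0.016, -0.006, 0.014], 0, -1],
  ],
)

```text
t: 20.35
eef_pos: [607.0, -121.9, 209.5]
tcp_rot: [3.14, 0.009, -0.411]
ft_force: [-9.8, 1.4, -8.2]
opening: 0.006
grip_force: 5.2
```

Request:
move_arm(
  commands=[
    [[0.014, -0.005, 0.014], 0, -1],
    [[0.014, -0.005, 0.014], 0, -1],
  ],
)

```text
t: 20.52
eef_pos: [607.8, -122.2, 210.3]
tcp_rot: [3.14, 0.009, -0.411]
ft_force: [-12.0, 2.7, -9.0]
opening: 0.005
grip_force: 6.1
```

Request:
move_arm(
  commands=[
    [[0.01, -0.004, 0.014], 0, -1],
  ],
)

```text
t: 20.6
eef_pos: [608.0, -122.2, 210.6]
tcp_rot: [3.14, 0.01, -0.411]
ft_force: [-10.8, 3.8, -10.9]
opening: 0.005
grip_force: 6.1
```

Request:
move_arm(
  commands=[
    [[-0.4, 0.15, 0], 0, -1],
    [[-0.5, 0.3, 0], 0.5, -1],
    [[0, 0.95, 0], 0.6, -1],
    [[0, 0.95, 0], 0.6, -1],
    [[0, 0.95, 0], 0.6, -1],
    [[0, 0.95, 0], 0.6, -1],
    [[0, 0.95, 0], 0.6, -1],
    [[0, 0.95, -0.1], 0.6, -1],
    [[0.4, 0.95, -0.1], 0.6, -1],
    [[0.45, 0.3, 0], 0.4, -1],
    [[0, 0, 0], 0, -1],
    [[0, 0, 0], 0, -1],
  ],
)

```text
t: 21.6
eef_pos: [608.6, 99.5, 206.7]
tcp_rot: [3.141, -0.0, -0.003]
ft_force: [-0.6, -0.5, -0.3]
opening: 0.008
grip_force: 0.0
```

Run:
```python
from track import *
d=np.load("d.npy"); b=np.load("b.npy")
p=read_camera("scene"); m=mask("battery",p); b,e=fit([p],[m],[m*0],BAT,b); print(e); show(b,d)
s=env.state(); print(s['eef_pos'],s['tcp_rot'],s['ft_force'],s["t"])
I=cv2.resize(p["image"][140:230,160:270,::-1],None,fx=6,fy=6,interpolation=cv2.INTER_CUBIC); cv2.imwrite("pics/c3.png",I)
```

```text
0.12022635340690613
bat [ 6.86967e+02 -2.48440e+01 -1.15000e-01] rel [-2.626 -8.821 -0.014] gapL,R [0.9 4.3]
bumpL [638.6  96.5  22. ] bumpR [ 612.2 -132.    22. ]
[608.04684196  98.42231859 206.6498716 ] [ 3.14142473e+00  5.47507768e-04 -4.65524648e-03] [ 0.28091574 -0.37808029  0.13155003] 21.7
```

View pics/c3.png

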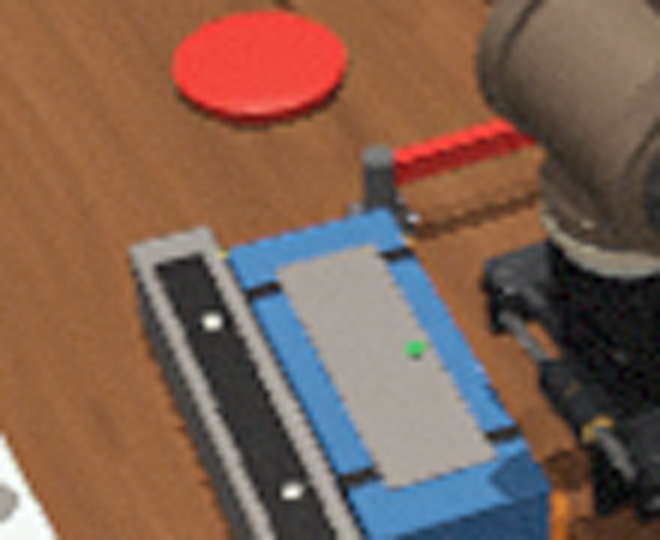

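Request:
move_arm(
  commands=[
    [[0.15, 0.01, -0.08], 0, -1],
    [[0.15, 0.01, -0.03], 0, -1],
    [[0.13, 0, 0], 0, -1],
    [[0.08, 0, 0.01], 0, -1],
    [[0.03, 0, 0.025], 0, -1],
    [[0.03, 0, 0.025], 0, -1],
    [[0.03, 0, 0.025], 0, -1],
  ],
)

```text
t: 22.28
eef_pos: [626.2, 99.7, 205.8]
tcp_rot: [3.141, 0.002, -0.003]
ft_force: [-3.9, -0.1, -2.4]
opening: 0.001
grip_force: 1.6
```

Request:
move_arm(
  commands=[
    [[0.025, 0.005, 0.018], 0, -1],
    [[0.025, 0.005, 0.016], 0, -1],
    [[0.025, 0.005, 0.016], 0, -1],
  ],
)

```text
t: 22.53
eef_pos: [627.3, 100.0, 206.2]
tcp_rot: [3.141, 0.007, -0.003]
ft_force: [-11.0, -3.2, -7.2]
opening: 0.002
grip_force: 5.0
```

Request:
move_arm(
  commands=[
    [[0.018, 0.003, 0.016], 0, -1],
    [[0.018, 0.003, 0.016], 0, -1],
  ],
)

```text
t: 22.7
eef_pos: [628.1, 100.3, 206.7]
tcp_rot: [3.141, 0.008, -0.003]
ft_force: [-10.7, -1.6, -7.6]
opening: 0.004
grip_force: 5.0
```

Request:
move_arm(
  commands=[
    [[0.018, 0.003, 0.015], 0, -1],
    [[0.018, 0.003, 0.015], 0, -1],
  ],
)

```text
t: 22.87
eef_pos: [629.0, 100.6, 207.5]
tcp_rot: [3.141, 0.009, -0.003]
ft_force: [-10.4, -0.0, -9.0]
opening: 0.006
grip_force: 5.3
```

Request:
move_arm(
  commands=[
    [[0.016, 0.003, 0.015], 0, -1],
    [[0.016, 0.003, 0.015], 0, -1],
  ],
)

```text
t: 23.03
eef_pos: [629.9, 100.8, 208.2]
tcp_rot: [3.141, 0.009, -0.003]
ft_force: [-12.8, -1.2, -9.0]
opening: 0.005
grip_force: 6.3
```

Request:
move_arm(
  commands=[
    [[0.01, 0.001, 0.014], 0, -1],
  ],
)

```text
t: 23.12
eef_pos: [630.0, 100.9, 208.5]
tcp_rot: [3.141, 0.01, -0.003]
ft_force: [-12.5, -0.1, -9.1]
opening: 0.003
grip_force: 6.2
```

Request:
move_arm(
  commands=[
    [[-0.5, 0, 0], 0, -1],
    [[-0.9, 0, 0.3], 0, -1],
    [[-0.9, -0.4, 0.6], 0, -1],
    [[-0.9, -0.7, 0.6], 0, -1],
    [[-0.7, -0.85, 0.7], 0, -1],
    [[0, -0.95, 0], 0, -1],
    [[0, -0.95, 0], 0, -1],
    [[0, -0.95, 0], 0, -1],
    [[0, -0.95, 0], 0, -1],
    [[0, -0.95, 0], 0, -1],
    [[0, -0.95, 0], 0, -1],
    [[0, -0.95, 0], 0, -1],
    [[0, -0.95, 0], 0, -1],
    [[0, -0.95, 0], 0, -1],
    [[0, -0.1, 0], 0, -1],
    [[0, 0, 0], 0, -1],
  ],
)

```text
t: 24.45
eef_pos: [515.1, -218.5, 276.7]
tcp_rot: [3.141, -0.001, -0.006]
ft_force: [-1.1, 0.5, 0.3]
opening: 0.002
grip_force: 0.0
```

```bash
python3 look.py
python3 - <<'E'
from h import *; s=env.state(); print(s['eef_pos'],s['tcp_rot'],s['ft_force'])
p=read_camera("side"); 
for t in("latch_tip","latch"): print(t,[(x["at"],x["confidence"],at_z(p,x["at"],49)) for x in search_frame(t,p)[:2]])
I=cv2.resize(p["image"][120:240,150:300,::-1],None,fx=5,fy=5,interpolation=cv2.INTER_CUBIC); cv2.imwrite("pics/c4.png",I)
E
```

```text
6.444 [390.0, 2376.0]
bat [ 6.85995e+02 -3.87180e+01 -3.61000e-01] rel [ -2.189 -22.722  -0.26 ] gapL,R [-28.2  36. ]
bumpL [668.6  90.8  22. ] bumpR [ 587.4 -124.4   22. ]
24.65
[ 515.24122472 -216.09430513  276.7569336 ] [-3.14158056e+00  2.58090416e-05 -2.02924666e-03] [-0.56546076  0.65132556  0.71850224]
latch_tip [([270.5, 171.5], 0.5, array([ 558.53229824, -170.58731524])), ([213.4, 192.0], 0.26, array([683.38216744,   1.60089187]))]
latch [([269.0, 170.7], 0.55, array([ 564.76704863, -172.59874623]))]
```

View pics/c4.png

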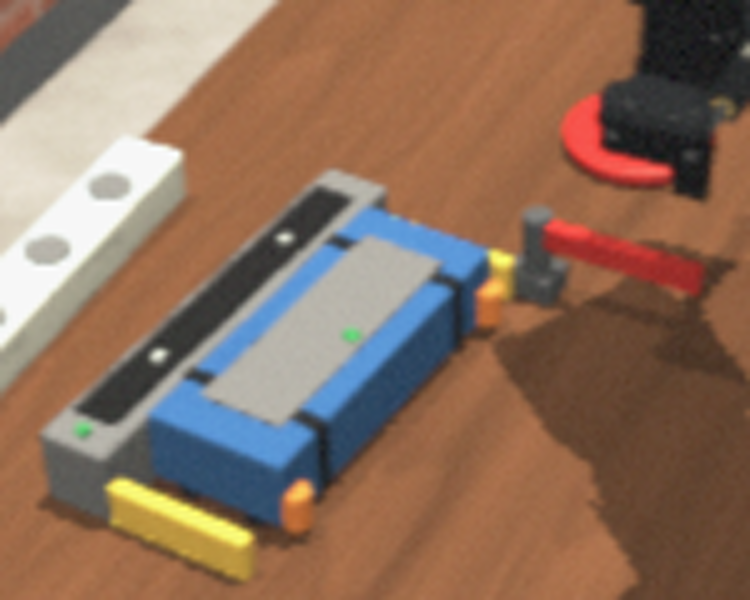

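Request:
move_arm(
  commands=[
    [[0, 0, -0.7], 0, -1],
    [[0, 0, -0.75], 0, -1],
    [[0, 0.1, 0], 0, -1],
    [[0, 0.25, 0], 0, -1],
    [[0, 0.25, 0], 0, -1],
    [[0, 0.25, 0], 0, -1],
    [[0, 0.25, 0], 0, -1],
    [[0.02, 0.25, 0], 0, -1],
    [[0.05, 0.25, 0], 0, -1],
    [[0.1, 0.3, 0], 0, -1],
    [[0.1, 0.3, 0], 0, -1],
  ],
)

```text
t: 25.72
eef_pos: [523.6, -150.4, 233.4]
tcp_rot: [3.141, -0.0, -0.003]
ft_force: [-0.0, -1.1, 0.5]
opening: 0.006
grip_force: 0.5
```

Request:
move_arm(
  commands=[
    [[0.12, 0.28, 0], 0, -1],
    [[0.14, 0.28, 0], 0, -1],
    [[0.25, 0.3, 0], 0, -1],
    [[0.28, 0.3, 0], 0, -1],
    [[0.32, 0.3, 0], 0, -1],
    [[0.28, 0.16, 0], 0, -1],
    [[0.28, 0.14, 0], 0, -1],
    [[0.28, 0.12, 0], 0, -1],
    [[0.2, 0.06, 0], 0, -1],
    [[0.1, 0.03, 0], 0, -1],
    [[0.1, 0.02, 0], 0, -1],
  ],
)

```text
t: 26.63
eef_pos: [594.1, -91.5, 233.0]
tcp_rot: [3.142, 0.0, -0.003]
ft_force: [-1.6, -0.5, 0.4]
opening: 0.003
grip_force: 0.3
```

Request:
move_arm(
  commands=[
    [[0.06, 0.02, 0], 0, -1],
    [[0.06, 0.02, 0], 0, -1],
    [[0.05, 0.02, 0], 0, -1],
    [[0.05, 0.01, 0], 0, -1],
    [[0.04, 0, 0], 0, -1],
  ],
)

```text
t: 27.05
eef_pos: [601.6, -89.5, 233.2]
tcp_rot: [3.142, 0.0, -0.003]
ft_force: [-1.0, -0.1, -1.1]
opening: 0.005
grip_force: 0.3
```

Request:
move_arm(
  commands=[
    [[0.03, 0, 0], 0, -1],
    [[0.03, 0, 0], 0, -1],
    [[0.03, 0, 0], 0, -1],
    [[0.03, 0, 0], 0, -1],
  ],
)

```text
t: 27.38
eef_pos: [604.4, -89.5, 233.0]
tcp_rot: [-3.141, 0.004, -0.003]
ft_force: [-12.1, -2.9, 6.2]
opening: 0.004
grip_force: 5.5
```

Request:
move_arm(
  commands=[
    [[-0.2, 0, 0], 0, -1],
    [[-0.5, 0, 0], 0, -1],
    [[-0.9, -0.3, 0], 0, -1],
    [[-0.5, -0.3, 0.8], 0, -1],
    [[0, -0.3, 0.9], 0, -1],
    [[0, -0.9, 0.9], 0, -1],
    [[0, -0.9, 0.9], 0, -1],
    [[-0.4, -0.95, 0.6], 0, -1],
    [[-0.4, -0.95, 0.5], 0, -1],
    [[-0.4, -0.95, 0], 0, -1],
    [[-0.4, -0.95, 0], 0, -1],
    [[-0.4, -0.95, 0], 0, -1],
    [[-0.4, -0.95, 0], 0, -1],
    [[-0.4, -0.95, 0], 0, -1],
    [[-0.4, -0.95, 0], 0, -1],
    [[0, 0, 0], 0, -1],
    [[0, 0, 0], 0, -1],
  ],
)

```text
t: 28.8
eef_pos: [445.4, -399.4, 370.9]
tcp_rot: [3.141, -0.0, -0.006]
ft_force: [-0.4, 0.6, 0.6]
opening: 0.004
grip_force: 0.0
```

```bash
cat > fin.py <<'E'
from track import *
d=np.load("d.npy"); b0=np.array([689,-20,-.105])
ps=[read_camera("scene"),read_camera("side")]; mb=[mask("battery",p) for p in ps]
for i in((0,),(1,),(0,1)):
    b,e=fit([ps[k] for k in i],[mb[k] for k in i],[mb[k]*0 for k in i],BAT,b0); print(i,e); show(b,d)
for p in ps: print([(x["at"],x["confidence"],np.round(at_z(p,x["at"],49))) for x in search_frame("latch",p)[:1]])
print(T(d,[(-60,-175,49),(-60,-55,49)]),env.state()["eef_pos"],env.state()["t"])
a=[cv2.resize(x["image"][r:r+110,c:c+96,::-1],(400,458),interpolation=cv2.INTER_CUBIC) for x,r,c in((ps[0],140,170),(ps[1],140,165))]
cv2.imwrite("pics/c5.png",np.hstack(a))
E
python3 fin.py
```

```text
(0,) 0.1362699568271637
bat [ 6.87772e+02 -2.04360e+01 -1.46000e-01] rel [-2.27  -4.355 -0.045] gapL,R [-3.3  7.9]
bumpL [643.2 102.4  22. ] bumpR [ 609.7 -125.2   22. ]
(1,) 0.13669024407863617
bat [ 6.93504e+02 -1.71860e+01 -3.30000e-02] rel [ 3.104 -0.541  0.068] gapL,R [  5.5 -11.5]
bumpL [635.3  99.8  22. ] bumpR [ 627.7 -130.1   22. ]
(0, 1) 0.29758864641189575
bat [ 6.90033e+02 -1.99460e+01 -1.05000e-01] rel [-0.07  -3.638 -0.004] gapL,R [-0.4  0.6]
bumpL [640.4 100.9  22. ] bumpR [ 616.3 -127.8   22. ]
[([200.7, 123.1], 0.61, array([ 559., -506.]))]
[([249.9, 174.9], 0.55, array([ 614., -126.]))]
[[ 613.08044875 -184.36858721   49.        ]
 [ 625.21650366  -64.9838471    49.        ]] [ 446.69070316 -397.48315252  371.23175162] 29.1
```

View pics/c5.png

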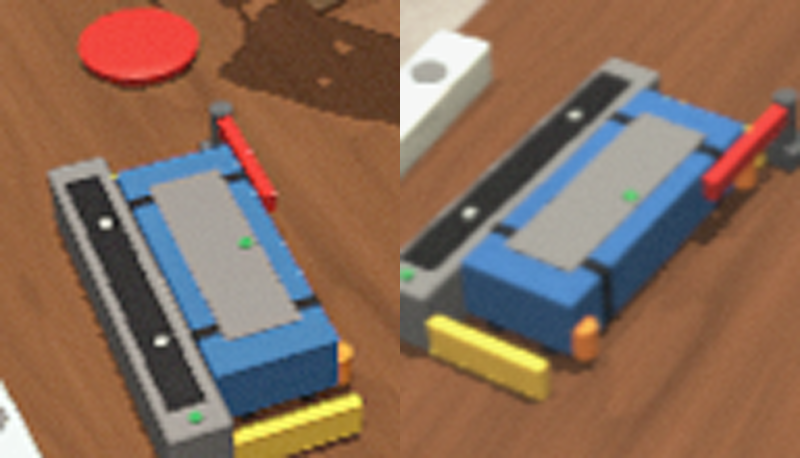

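```bash
python3 -c "
from cell import env
print(env.job_done())"
```

```text
the job is handed in; nothing more can be done
None
```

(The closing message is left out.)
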